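# Lock the eye tester onto its docking plate for the drive

### The arm

A 7-joint arm with a two-finger parallel gripper is mounted at the origin on the work surface. World frame = base frame: x ahead of the robot, y to its left, z up, the work surface at z = 0. Lengths are in mm, angles in rad, forces in N, time in s.
With the tool pointing down it reaches from about 400 to 875 mm from the base axis. Payload 4.4 kg.
Tool frame: the origin (TCP) lies midway between the tips of the shut fingers; the grasp point (between the pads) lies 19 mm behind it; z points along the fingers, y is the line along which they close (so a half turn about z gives the same grasp; the last joint's range is limited). The gripper opens to 85 mm and grips with 20 to 120 N. Pads are 22 mm wide; open, the fingers measure 114 mm over their backs; the gripper's body (76 mm by 85 mm) begins 54 mm behind the grasp point. The pads swing forward as they close: fully open they stand 13 mm farther back than shut.
Start: joints at [1.24, 0.628, 0.038, 1.517, -0.027, 0.996, -0.02], TCP at [170.143, -627.351, 231.313] pointing down, gripper open.
Joint ranges: [-3.06, 3.06], [-0.37, 2.12], [-1.25, 1.32], [0.18, 2.47], [-1.1, 4.24], [0.23, 1.98], [-2.94, 2.94]. Speed limits (rad/s): [2.57, 2.57, 3.14, 3.14, 3.14, 3.14, 3.14].

### API

Orientations are given as [roll, pitch, yaw] about the fixed x, y, z axes, in that order (R = Rz(yaw) Ry(pitch) Rx(roll)).
In Python, from cell import read_state, get_image, finish_job gives the robot as it stands.
- The arm moves only by the tool send_rows, never from a script. Its argument "series" is a list of rows, each an object of numbers: "ax", "ay", "az": the turn, a rotation vector about the tool's x, y, z in rad; "dx", "dy", "dz": the shift along the tool's x, y, z in cm; "hand": the closure, from 0 (fully open) to 1 (shut). In form: [{"ax": .., "ay": .., "az": .., "dx": .., "dy": .., "dz": .., "hand": ..}, ...]. A call has 1 to 10 rows; each row is the pose to reach, as a shift and turn from the pose commanded when the call began, along the tool's axes at that moment; what a row does not reach only later rows make up. A row lasts 1/10 s, in which the tool goes at most 50 mm and 8.59 degrees, less where a joint would pass 70% of its speed; a pose out of reach is approached as far as the arm can. A call with a gripper value outside its range is refused whole. The fingers move at their own pace and stop on an object; the grip force is fixed at half the most. Time passes only in rows, so rows that repeat a pose let the fingers close. It gives the time, the measured TCP pose, the force, the opening and the grip force at its end, in the units of the state.
- read_state(): the state, without advancing time (a new reading comes with each control period).
- get_image(name): name is "scene" or "top" or "wrist"; returns a dict with "pixels" (384x512x3 uint8, red, green, blue), "mtx" (3x3 intrinsics, pixels), "R" (3x3) and "t" (3): a world point X has camera coordinates R X + t. Camera axes: x right, y down, z forward; pixel columns grow to the right and rows downward; lengths in mm; the calibration is good to about 2 mm. A picture is of the moment at which its call begins. There is no depth.
- finish_job(): hands the job in; it is judged then, once.
The state is a dict: "clock": time; "qpos": joint angles; "qd": joint speeds; "tau": joint torques, N m; "eef_pos": TCP position; "tool_rot": TCP orientation; "force": force on the tool from outside, world axes, zero at the start; "torque": the same for the moment, N m; "width": finger opening in mm; "gripper_force": force on a finger pad.
Only numpy, scipy, OpenCV 4.12 (cv2) and the standard library are available. Lean on these libraries where they do the work, as an engineer would, in place of code of your own. Each camera call takes 0.05 s, during which the arm holds its last target. There are 200 camera calls.

### The job

Lock the eye tester down for the drive: set the orange-winged clamp knob upright over the threaded stud on the docking plate, press it down gently against its spring and turn it backwards (anticlockwise from above) until the thread clicks and the knob drops in, then turn it forwards (clockwise), still pressed, until it stops, and let go so that it stays down. Go by feel and never force the thread, and leave the dust cap and the model eye where they are.

Things in the scene. Friction and masses are not known exactly. Their poses are not given: they have to be found in the camera images.
- knob: Loose clamp knob, upright on the mat, about 0.12 kg. Black skirt 50 mm across, 36 mm tall, open below (bore 43 mm wide, 30 mm deep). Origin: centre of the underside; z up, x along the wing. Inside, on its x and y axes, four steel lugs, 5 mm wide, 3 to 8 mm above the underside, reaching in to 14.2 mm from the axis.
- knob_wing (a point): Centre of the knob's orange grip wing, 49 mm above the knob's underside. Wing: 50 mm long (x), 16 mm thick (y, the way to pinch it), 26 mm tall, from the flat black top of the skirt (36 mm above the underside) to 62 mm.
- stud_base (a point): Point on the stud's upright axis at the docking plate's top face; all heights of the stud are from here. Steel core 26 mm in diameter, 28 mm tall, chamfered; above it a sprung brass plunger, 20 mm in diameter, up to 48 mm. It carries the free knob with its underside at about 17 mm and yields 2 mm per N.
- stud_ring (a point): On the axis, 19 mm above stud_base: flat top of the thread ring (40 mm outside). Every 90 deg it has an open slot 10 mm wide; at each slot's anticlockwise edge stands a 3 mm wide post, plate to 22 mm. Slot angles differ each time and are unrelated to this frame's axes. Pressed, the lugs rest on the ring (knob underside at 16 mm) or on post tops (19 mm).
- stud_click (a point): On the axis, 6 mm above stud_base. Press 8 to 12 N and turn anticlockwise: the lugs slide on the ring (off a post top first a 3 mm drop) to the slots, at most 1/3 turn. Then the press falls away; the knob can be pushed from 16 mm to below 6 mm (6 to 9 N) and must be held there. It touches the plate at 0. Further back, posts block it. Set straight into the slots, it goes down at once.
- stud_home (a point): On the axis, 2.5 mm above stud_base: where the knob's underside ends. From the click, kept pressed, it turns clockwise 47 to 64 deg under the sloping ring until posts stop it; released, the thread holds it down (too early, it springs up). Clockwise on top of the ring the lugs jam on posts: over 80 N summed over all lugs (some 40 N of press or 0.8 N m of twist), ruins it.
- dock: Fixed grey docking plate, 170 by 400 mm, 12 mm thick, that carries the stud and, beside it, the cream eye tester. Origin: on the table, under the stud's axis. The eye tester fills y -160 to -330 mm and x -85 to 110 mm, up to 390 mm high.
- mat: Teal rubber mat, fixed, 200 by 150 mm, 4 mm thick, on which the knob and the dust cap stand. Origin: centre of the underside.
- dust_cap: Grey dust cap standing on the mat beside the knob, 48 mm diameter, 20 mm tall, loose. Origin: centre of the underside. Leave it alone.
- model_eye: Small calibration eye on a stand: 48 mm aluminium foot, black barrel 34 mm diameter at 50 mm height, 67 mm tall in all, loose. Origin: centre of the underside. Leave it alone.
Mind the look-alikes: they are no part of the job. What is shaped like the knob but green or yellow is not meant.

How it is judged:
By the outcome, as a careful person would: the job done as asked, in the order asked, and still so for the second after the job is handed in, with the robot touching nothing.
It also fails if it takes over 59 s, if anything falls off the work surface, if the arm or the gripper's body presses on something with over 40 N, if the wrist force passes 120 N, or if a joint passes its speed limit or range.

## Working session

There is one attempt and no reset: what is moved stays moved. The work goes in short steps, Python scripts to look and compute and a tool call to move; the robot and the scene stay as the last step left them, time stands still between calls to the robot, and variables do not carry over. Pictures are saved under pics/ and viewed, at most 10 in all, crops included, and the job is handed in when it is done.

Besides the shell and the picture viewer there is one more tool, called after ">>>" as name([rows], argument=value, ...), one row to a line, values as JSON. send_rows: Moves the arm, as the interface text tells. Its arguments: {"type":"object","properties":{"series":{"type":"array","items":{"type":"object","properties":{"ax":{"type":"number"},"ay":{"type":"number"},"az":{"type":"number"},"dx":{"type":"number"},"dy":{"type":"number"},"dz":{"type":"number"},"hand":{"type":"number"}}}}},"required":["series"]}

```bash
mkdir -p pics
python3 - <<'E'
from cell import *
import cv2,pickle
s=read_state();print({k:s[k] for k in('clock','eef_pos','tool_rot','force','width')})
d={n:get_image(n) for n in('scene','top')}
pickle.dump(d,open('im.pkl','wb'))
for n in d:
    cv2.imwrite(f'pics/{n}0.png',cv2.resize(d[n]['pixels'][:,:,::-1],(800,600)));print(n,d[n]['mtx'],d[n]['R'],d[n]['t'])
E
```

```text
{'clock': 0.0, 'eef_pos': array([ 170.0108542 , -626.720265  ,  230.37131445]), 'tool_rot': array([-3.13966665e+00,  1.99258412e-06,  2.64822454e-01]), 'force': array([-0.63915089,  0.16655434, -0.18884461]), 'width': 85.60032650580165}
scene [[428.81669759   0.         260.42331896]
 [  0.         428.81669759 193.99517517]
 [  0.           0.           1.        ]] [[ 0.70746997  0.70645911 -0.02004418]
 [ 0.36058521 -0.38520292 -0.84946867]
 [-0.60783595  0.59374594 -0.5272582 ]] [-487.60752225 -113.87685692 1000.09112643]
top [[387.41142245   0.         262.66543503]
 [  0.         387.41142245 187.11740181]
 [  0.           0.           1.        ]] [[ 0.02197091 -0.99974356  0.00548645]
 [-0.98190568 -0.0226107  -0.18801592]
 [ 0.18809176 -0.0012563  -0.98215066]] [ 95.88917034 556.68630036 668.3996106 ]
```

View pics/scene0.png

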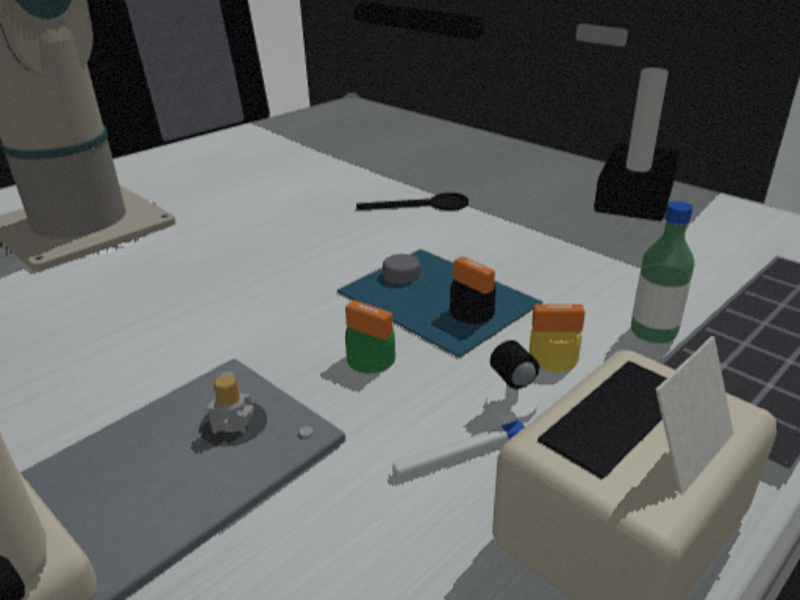

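View pics/top0.png

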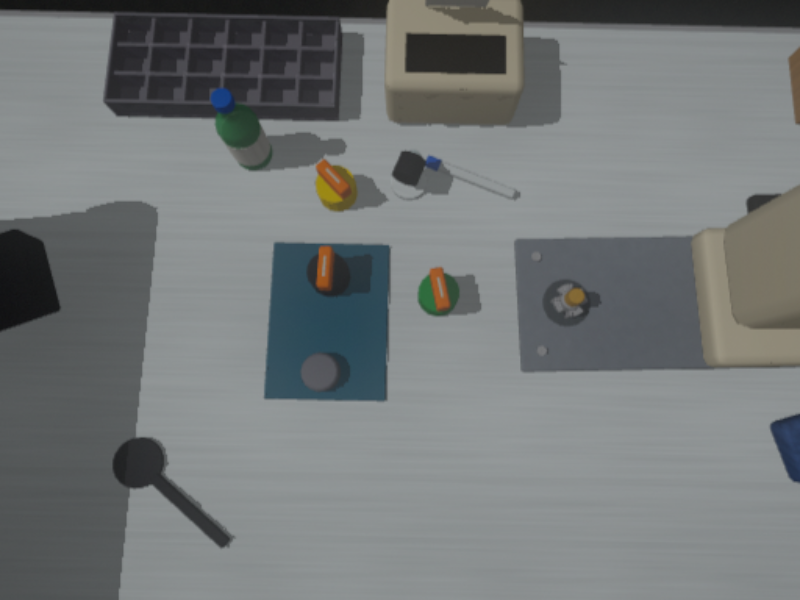

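The top picture (800x600) shows the black knob with its orange wing at about (325,268) on the mat, and the stud with its brass plunger at (575,298). The green and yellow look-alikes are at (440,290) and (335,185). In the scene picture the knob is at (473,275) and the stud at (228,390).

```bash
cat > h.py <<'E'
import numpy as np,cv2
def cast(d,uv,z):
    uv=np.atleast_2d(uv).astype(float); R,t=d['R'],d['t']; C=-R.T@t
    r=np.c_[uv,np.ones(len(uv))]@np.linalg.inv(d['mtx']).T@R
    return C+r*((z-C[2])/r[:,2])[:,None]
def tri(d1,u1,d2,u2):
    P=[d['mtx']@np.c_[d['R'],d['t']] for d in(d1,d2)]
    X=cv2.triangulatePoints(P[0],P[1],np.float64(u1).reshape(2,1),np.float64(u2).reshape(2,1)).ravel()
    return X[:3]/X[3]
def blobs(d,lo,hi,amin=15):
    h=cv2.cvtColor(d['pixels'],cv2.COLOR_RGB2HSV); m=cv2.inRange(h,lo,hi)
    n,l,st,c=cv2.connectedComponentsWithStats(m)
    return [(st[i],c[i],l==i) for i in range(1,n) if st[i][4]>=amin]
E
python3 - <<'E'
from h import *;import pickle
d=pickle.load(open('im.pkl','rb'))
for n in d:
    print(n,'C',(-d[n]['R'].T@d[n]['t']).round())
    for nm,lo,hi in(('or',(3,150,90),(14,255,255)),('brass',(14,110,60),(24,255,255))):
        for st,c,m in blobs(d[n],lo,hi):
            r=cv2.minAreaRect(np.argwhere(m)[:,::-1].astype(np.float32))
            print(nm,st,c.round(1),[np.round(x,1) for x in r], cast(d[n],c,66 if nm=='or' else 60).round(1))
            if nm=='or':
                b=cast(d[n],cv2.boxPoints(r),66)[:,:2];print(b.round(1).tolist())
t=d['top']['pixels'][160:225,330:405];cv2.imwrite('pics/stud.png',cv2.resize(t[:,:,::-1],None,fx=8,fy=8,interpolation=cv2.INTER_CUBIC))
E
```

```text
scene C [ 994. -293.  421.]
or [290 165  26  23 364] [303.1 176.1] [array([303. , 175.5]), array([28.9, 15. ]), np.float64(25.0)] [[596.9 195.4  66. ]]
[[577.0, 176.7], [552.5, 220.7], [614.0, 217.4], [634.1, 175.7]]
or [221 192  30  25 463] [235.8 204.6] [array([235.5, 204. ]), array([32.7, 16.9]), np.float64(19.7)] [[579.2  59.5  66. ]]
[[562.6, 36.8], [533.9, 72.8], [592.9, 83.9], [617.2, 48.7]]
or [341 195  33  17 493] [356.7 203.6] [array([357., 203.]), array([16., 32.]), np.float64(90.0)] [[710.  185.8  66. ]]
[[678.4, 189.8], [714.3, 223.4], [738.4, 185.5], [704.5, 153.7]]
brass [339 210  33  28 331] [356.7 221.8] [array([354.9, 223.7]), array([31.9, 26.6]), np.float64(1.9)] [[732.2 153.9  60. ]]
brass [137 241  16  19 248] [144.6 249.5] [array([144.7, 249.4]), array([18.2, 14.5]), np.float64(78.7)] [[564.3 -91.5  60. ]]
top C [419. 109. 761.]
or [203 102  21  24 179] [212.6 113.7] [array([212.3, 113.2]), array([24.7,  8.5]), np.float64(45.0)] [[691.2 206.3  66. ]]
[[703.0, 229.8], [715.3, 219.0], [681.0, 184.3], [668.9, 195.1]]
or [202 158  11  27 194] [207.1 171.3] [array([207., 171.]), array([ 9. , 26.3]), np.float64(2.7)] [[579.  211.2  66. ]]
[[555.3, 219.7], [604.8, 219.9], [604.4, 203.2], [554.9, 203.2]]
or [275 172  13  26 184] [280.7 184.6] [array([280.7, 184.1]), array([25.7,  8.6]), np.float64(77.9)] [[557.3  75.5  66. ]]
[[579.7, 88.5], [583.5, 73.1], [536.8, 62.7], [533.1, 77.9]]
brass [204 106  24  29 201] [219.3 121.3] [array([217.1, 119.4]), array([28.7, 19.8]), np.float64(70.7)] [[678.4 193.7  60. ]]
brass [362 184  12  11  98] [367.6 189.5] [array([367.8, 189.8]), array([ 9.2, 11.3]), np.float64(45.0)] [[552.9 -85.   60. ]]
```

View pics/stud.png

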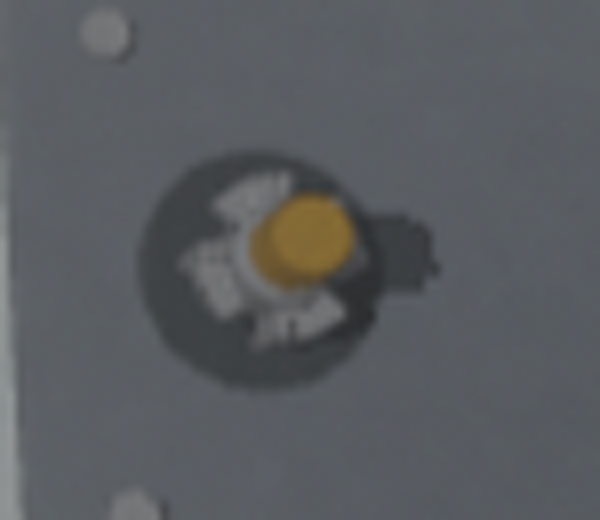

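The stud crop shows the plunger top circle centred at (312,235). The thread ring is grey, split by slots, on a dark disc centred at about (262,270). The ring angles will be clearer from the wrist camera, so I move to a hover above the knob.

>>> send_rows([
  {"dx":30.7,"dy":-35,"dz":0,"az":0.13,"hand":0},
  {"dx":30.7,"dy":-35,"dz":0,"az":0.13,"hand":0},
  {"dx":30.7,"dy":-35,"dz":0,"az":0.13,"hand":0},
  {"dx":30.7,"dy":-35,"dz":0,"az":0.13,"hand":0},
  {"dx":30.7,"dy":-35,"dz":0,"az":0.13,"hand":0},
  {"dx":30.7,"dy":-35,"dz":0,"az":0.13,"hand":0},
  {"dx":30.7,"dy":-35,"dz":0,"az":0.13,"hand":0},
  {"dx":30.7,"dy":-35,"dz":0,"az":0.13,"hand":0},
  {"dx":61.4,"dy":-70,"dz":3,"az":0.265,"hand":0},
  {"dx":61.4,"dy":-70,"dz":3,"az":0.265,"hand":0},
])

```text
invalid input at $.series[0]: expected keys ax, ay, az, dx, dy, dz, hand
```

>>> send_rows([
  {"ax":0,"ay":0,"dx":30.7,"dy":-35,"dz":0,"az":0.13,"hand":0},
  {"ax":0,"ay":0,"dx":30.7,"dy":-35,"dz":0,"az":0.13,"hand":0},
  {"ax":0,"ay":0,"dx":30.7,"dy":-35,"dz":0,"az":0.13,"hand":0},
  {"ax":0,"ay":0,"dx":30.7,"dy":-35,"dz":0,"az":0.13,"hand":0},
  {"ax":0,"ay":0,"dx":30.7,"dy":-35,"dz":0,"az":0.13,"hand":0},
  {"ax":0,"ay":0,"dx":30.7,"dy":-35,"dz":0,"az":0.13,"hand":0},
  {"ax":0,"ay":0,"dx":30.7,"dy":-35,"dz":0,"az":0.13,"hand":0},
  {"ax":0,"ay":0,"dx":30.7,"dy":-35,"dz":0,"az":0.13,"hand":0},
  {"ax":0,"ay":0,"dx":61.4,"dy":-70,"dz":3,"az":0.265,"hand":0},
  {"ax":0,"ay":0,"dx":61.4,"dy":-70,"dz":3,"az":0.265,"hand":0},
])

```text
clock: 1.1
eef_pos: [388.8, -180.3, 225.9]
tool_rot: [3.141, -0.0, -0.004]
force: [1.4, -0.3, -0.1]
width: 85.6
gripper_force: 0.0
```

>>> send_rows([
  {"ax":0,"ay":0,"az":0,"dx":16.4,"dy":-9.3,"dz":3.6,"hand":0},
  {"ax":0,"ay":0,"az":0,"dx":16.4,"dy":-9.3,"dz":3.6,"hand":0},
  {"ax":0,"ay":0,"az":0,"dx":16.4,"dy":-9.3,"dz":3.6,"hand":0},
  {"ax":0,"ay":0,"az":0,"dx":16.4,"dy":-9.3,"dz":3.6,"hand":0},
  {"ax":0,"ay":0,"az":0,"dx":16.4,"dy":-9.3,"dz":3.6,"hand":0},
  {"ax":0,"ay":0,"az":0,"dx":16.4,"dy":-9.3,"dz":3.6,"hand":0},
  {"ax":0,"ay":0,"az":0,"dx":16.4,"dy":-9.3,"dz":3.6,"hand":0},
  {"ax":0,"ay":0,"az":0,"dx":16.4,"dy":-9.3,"dz":3.6,"hand":0},
])

```text
clock: 1.9
eef_pos: [551.4, -90.1, 190.2]
tool_rot: [3.141, 0.0, -0.002]
force: [-0.4, 0.3, 0.3]
width: 85.6
gripper_force: 0.0
```

```bash
cat > snap.py <<'E'
from cell import *;from h import *;import pickle,sys
s=read_state();print(s['clock'],s['eef_pos'].round(1),s['tool_rot'].round(4),s['force'].round(1),s['qpos'].round(2))
d=get_image('wrist');d['s']=s;pickle.dump(d,open(f'{sys.argv[1]}.pkl','wb'))
print('C',(-d['R'].T@d['t']).round(1),d['R'].round(3).tolist(),d['mtx'][0])
cv2.imwrite(f'pics/{sys.argv[1]}.png',cv2.resize(d['pixels'][:,:,::-1],(800,600)))
for nm,lo,hi,z in(('or',(3,150,70),(14,255,255),66),('brass',(15,110,60),(24,255,255),60)):
    for st,c,m in blobs(d,lo,hi,200):
        r=cv2.minAreaRect(np.argwhere(m)[:,::-1].astype(np.float32))
        print(nm,st,c.round(1),[np.round(x,1) for x in r],cast(d,r[0],z).round(1))
E
python3 snap.py wstud
```

```text
1.9 [551.4 -90.1 190.2] [ 3.141e+00  5.000e-04 -2.400e-03] [-0.4  0.3  0.3] [ 0.09  0.55  0.04  1.82 -0.03  0.77 -1.43]
C [631.5 -89.6 333.4] [[-0.003, -1.0, 0.001], [-0.951, 0.003, 0.309], [-0.309, -0.0, -0.951]] [312.04142085   0.         258.49610052]
or [  60  143   46   57 1409] [ 83.4 170.1] [array([ 82.9, 170.4]), array([56.1, 29.2]), np.float64(68.2)] [[566.5  64.7  66. ]]
brass [247 166  21  24 402] [256.7 177.5] [array([257. , 177.5]), array([23., 20.]), np.float64(90.0)] [[558.  -88.3  60. ]]
```

View pics/wstud.png

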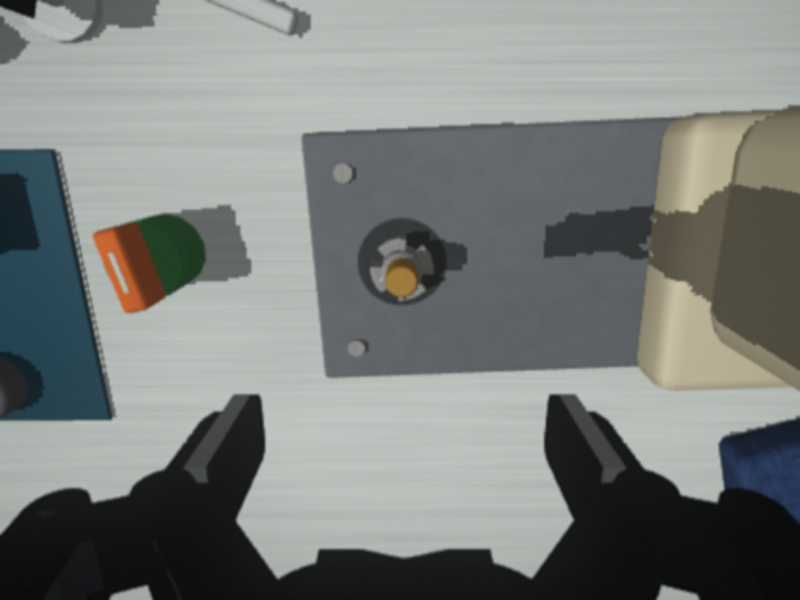

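The wrist picture shows the plunger top at (401,280), the dark disc centred at about (401,262), and the ring's bright sectors around it. The green look-alike is at the left.

Run:
```python
from h import *;import pickle
D=pickle.load(open('im.pkl','rb'));w=pickle.load(open('wstud.pkl','rb'));D['wrist']=w
def proj(d,X): 
    p=(X@d['R'].T+d['t'])@d['mtx'].T; return p[:,:2]/p[:,2:]
for n in('top','wrist','scene'):
    d=D[n];h=cv2.cvtColor(d['pixels'],cv2.COLOR_RGB2HSV);g=h[:,:,2]
    b=[x for x in blobs(d,(13,110,60),(25,255,255),60) if abs(cast(d,x[1],60)[0]-[556,-88,60]).max()<25][0]
    ys,xs=np.where(b[2]);v=g[ys,xs]; th=cv2.threshold(v.reshape(-1,1),0,255,cv2.THRESH_OTSU)[0]
    k=v>th;(c,r)=cv2.minEnclosingCircle(np.c_[xs,ys][k].astype(np.float32))
    print(n,'brass V',v.min(),th,v.max(),k.mean().round(2),'bright ctr',cast(d,c,60).round(1),r,cast(d,np.c_[xs,ys][k].mean(0),60).round(1))
    if n!='scene':
        # dark disc: ring pixels darker than plate, saturation low
        u,vv=proj(d,np.array([[554,-88,12.]]))[0]; 
        m=np.uint8(g<(72 if n=='top' else 62))*255; m[:, :]=m*(np.hypot(*(np.mgrid[:384,:512][::-1]-np.array([u,vv])[:,None,None]))<45)
        print('plate V',np.median(g[int(vv)-25:int(vv)+25,int(u)-25:int(u)+25]),'disc V',np.percentile(g[int(vv)-12:int(vv)+12,int(u)-12:int(u)+12],[5,20,40,60,80]))
        P=cast(d,np.argwhere(m>0)[:,::-1],12)[:,:2]; print('dark',len(P),P.min(0).round(1),P.max(0).round(1))
    for r in(17,18.5):
        a=np.deg2rad(np.arange(0,360,5));X=np.c_[555+r*np.cos(a),-88+r*np.sin(a),0*a+31]
        p=proj(d,X).astype(np.float32);q=cv2.remap(g,p[:,:1],p[:,1:],cv2.INTER_LINEAR).ravel();print(r,q.reshape(4,18).tolist())
for n in('top','wrist'):
    d=D[n];u,vv=proj(d,np.array([[554,-88,25.]]))[0].astype(int)
    c=d['pixels'][vv-32:vv+33,u-32:u+33,::-1];D[n+'c']=cv2.resize(c,(400,400),interpolation=cv2.INTER_CUBIC)
cv2.imwrite('pics/cmp.png',np.hstack([D['topc'],D['wristc']]))
```

```text
top brass V 94 118.0 133 0.67 bright ctr [[553.9 -86.5  60. ]] 4.562600135803223 [[553.9 -86.2  60. ]]
plate V 100.0 disc V [ 65.  69.  79. 100. 115.]
dark 355 [ 526.9 -130.3] [581.2 -61.3]
17 [[113, 107, 112, 114, 117, 119, 118, 116, 116, 116, 114, 104, 88, 75, 70, 75, 87, 101], [108, 104, 111, 116, 116, 116, 117, 115, 116, 113, 98, 82, 71, 77, 90, 95, 103, 110], [105, 88, 107, 114, 115, 115, 116, 115, 116, 98, 71, 57, 52, 52, 57, 63, 70, 73], [78, 85, 92, 99, 106, 110, 111, 116, 115, 119, 109, 94, 86, 76, 65, 64, 78, 98]]
18.5 [[107, 99, 105, 106, 107, 109, 113, 109, 111, 112, 113, 101, 85, 71, 70, 72, 82, 99], [110, 107, 113, 117, 118, 116, 117, 117, 117, 112, 93, 72, 65, 69, 93, 97, 101, 107], [102, 88, 107, 111, 111, 112, 110, 110, 108, 98, 68, 52, 51, 51, 53, 56, 65, 71], [74, 72, 71, 73, 72, 77, 82, 84, 94, 95, 86, 75, 66, 64, 65, 68, 79, 96]]
wrist brass V 73 122.0 162 0.71 bright ctr [[556.  -87.1  60. ]] 9.875711441040039 [[555.8 -87.4  60. ]]
plate V 72.5 disc V [ 65.  76. 104. 133. 156.]
dark 1315 [ 527.7 -130.3] [583.9 -59.6]
17 [[134, 133, 134, 134, 134, 135, 134, 134, 
[... 676 characters left out ...]
1.1 -85.   60. ]] 6.576573371887207 [[552.9 -85.7  60. ]]
17 [[75, 79, 90, 119, 126, 127, 128, 131, 131, 132, 131, 132, 120, 102, 77, 74, 76, 75], [76, 84, 107, 133, 132, 120, 104, 96, 93, 88, 88, 91, 88, 89, 87, 90, 89, 90], [88, 83, 77, 80, 90, 125, 130, 119, 100, 80, 78, 79, 79, 78, 78, 80, 82, 81], [78, 79, 78, 74, 78, 80, 80, 79, 96, 103, 98, 71, 77, 80, 80, 80, 79, 78]]
18.5 [[76, 76, 86, 100, 100, 101, 104, 114, 121, 128, 134, 132, 119, 96, 76, 79, 80, 76], [77, 75, 95, 121, 133, 132, 116, 100, 95, 88, 87, 89, 90, 89, 90, 92, 90, 88], [88, 79, 85, 101, 129, 129, 130, 120, 99, 81, 79, 78, 73, 66, 66, 70, 74, 75], [79, 80, 76, 80, 80, 80, 81, 82, 82, 83, 89, 75, 79, 80, 80, 79, 78, 82]]
```

View pics/cmp.png

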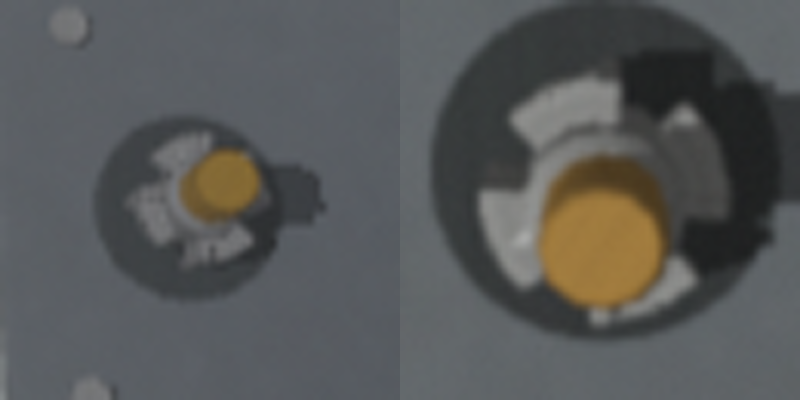

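The stud axis in the wrist view is about (556,-87). The slots are centred near 66° + k·90° in world angle. I'll take a second wrist view turned by the yaw I plan to place at, so that calibration bias cancels.

>>> send_rows([
  {"ax":0,"ay":0,"az":-0.14,"dx":0,"dy":0,"dz":0,"hand":0},
  {"ax":0,"ay":0,"az":-0.28,"dx":0,"dy":0,"dz":0,"hand":0},
  {"ax":0,"ay":0,"az":-0.42,"dx":0,"dy":0,"dz":0,"hand":0},
  {"ax":0,"ay":0,"az":-0.56,"dx":0,"dy":0,"dz":0,"hand":0},
  {"ax":0,"ay":0,"az":-0.63,"dx":0,"dy":0,"dz":0,"hand":0},
  {"ax":0,"ay":0,"az":-0.63,"dx":0,"dy":0,"dz":0,"hand":0},
  {"ax":0,"ay":0,"az":-0.63,"dx":0,"dy":0,"dz":0,"hand":0},
])

```text
clock: 2.65
eef_pos: [552.2, -89.5, 190.2]
tool_rot: [3.141, -0.0, 0.627]
force: [0.3, 0.2, 0.2]
width: 85.6
gripper_force: 0.0
```

```bash
python3 snap.py wstud2
```

```text
2.65 [552.2 -89.5 190.2] [ 3.1413e+00 -1.0000e-04  6.2690e-01] [0.3 0.2 0.2] [ 0.21  0.55 -0.14  1.82  0.11  0.78 -0.94]
C [617.1 -42.3 333.4] [[0.586, -0.81, 0.001], [-0.771, -0.557, 0.309], [-0.25, -0.182, -0.951]] [312.04142085   0.         258.49610052]
or [  87   29   43   65 1640] [108.3  62. ] [array([107.6,  62.1]), array([30.9, 62.5]), np.float64(15.3)] [[565.6  67.7  66. ]]
brass [249 166  21  25 406] [259.3 178.4] [array([259., 178.]), array([24., 20.]), np.float64(90.0)] [[557.6 -86.2  60. ]]
```

>>> send_rows([
  {"ax":0,"ay":0,"az":0.14,"dx":-1,"dy":-5,"dz":-0.5,"hand":0},
  {"ax":0,"ay":0,"az":0.28,"dx":-3,"dy":-10,"dz":-0.6,"hand":0},
  {"ax":0,"ay":0,"az":0.42,"dx":-6,"dy":-14,"dz":-0.6,"hand":0},
  {"ax":0,"ay":0,"az":0.56,"dx":-9,"dy":-18,"dz":-0.6,"hand":0},
  {"ax":0,"ay":0,"az":0.63,"dx":-12,"dy":-22,"dz":-0.6,"hand":0},
  {"ax":0,"ay":0,"az":0.63,"dx":-15.1,"dy":-25.9,"dz":-0.6,"hand":0},
  {"ax":0,"ay":0,"az":0.63,"dx":-15.1,"dy":-25.9,"dz":-0.6,"hand":0},
  {"ax":0,"ay":0,"az":0.63,"dx":-15.1,"dy":-25.9,"dz":-0.6,"hand":0},
  {"ax":0,"ay":0,"az":0.63,"dx":-15.1,"dy":-25.9,"dz":-0.6,"hand":0},
  {"ax":0,"ay":0,"az":0.63,"dx":-15.1,"dy":-25.9,"dz":-0.6,"hand":0},
])

```text
clock: 3.7
eef_pos: [278.2, 31.6, 196.2]
tool_rot: [3.141, -0.002, -0.001]
force: [0.7, -0.1, -0.2]
width: 85.5
gripper_force: 0.0
```

```bash
python3 snap.py wknob
```

```text
3.7 [278.2  31.6 196.2] [ 3.1411e+00 -1.6000e-03 -1.4000e-03] [ 0.7 -0.1 -0.2] [ 0.36  0.23 -0.69  2.47  0.3   0.52 -2.15]
C [358.   32.2 339.6] [[-0.002, -1.0, 0.001], [-0.952, 0.002, 0.307], [-0.307, -0.0, -0.952]] [312.04142085   0.         258.49610052]
```

View pics/wknob.png

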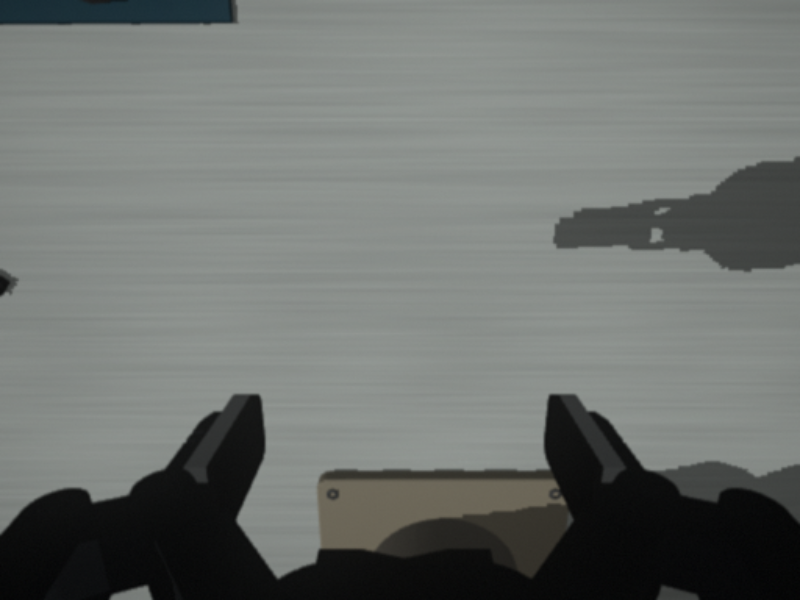

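I got the shift's sign wrong, so the picture shows bare table and the robot's base plate at the bottom. Nothing was touched. Moving on to the knob.

>>> send_rows([
  {"ax":0,"ay":0,"az":0,"dx":10,"dy":-6,"dz":0,"hand":0},
  {"ax":0,"ay":0,"az":0,"dx":20,"dy":-12,"dz":0,"hand":0},
  {"ax":0,"ay":0,"az":0,"dx":30.1,"dy":-17.9,"dz":0,"hand":0},
  {"ax":0,"ay":0,"az":0,"dx":30.1,"dy":-17.9,"dz":0,"hand":0},
  {"ax":0,"ay":0,"az":0,"dx":30.1,"dy":-17.9,"dz":0,"hand":0},
  {"ax":0,"ay":0,"az":0,"dx":30.1,"dy":-17.9,"dz":0,"hand":0},
  {"ax":0,"ay":0,"az":0,"dx":30.1,"dy":-17.9,"dz":0,"hand":0},
  {"ax":0,"ay":0,"az":0,"dx":30.1,"dy":-17.9,"dz":0,"hand":0},
  {"ax":0,"ay":0,"az":0,"dx":30.1,"dy":-17.9,"dz":0,"hand":0},
  {"ax":0,"ay":0,"az":0,"dx":30.1,"dy":-17.9,"dz":0,"hand":0},
])

```text
clock: 4.75
eef_pos: [577.7, 209.7, 195.4]
tool_rot: [3.14, 0.002, -0.0]
force: [-0.2, 0.0, 0.0]
width: 85.2
gripper_force: 0.0
```

```bash
python3 snap.py wknob2
```

```text
4.75 [577.7 209.7 195.4] [ 3.1398e+00  1.6000e-03 -0.0000e+00] [-0.2  0.   0. ] [-0.05  0.67 -0.58  1.65  0.43  0.95 -2.35]
C [657.9 210.6 338.5] [[-0.0, -1.0, 0.002], [-0.951, 0.001, 0.31], [-0.31, -0.002, -0.951]] [312.04142085   0.         258.49610052]
or [ 237   10   52   60 1195] [261.8  39.7] [array([261.7,  39.3]), array([64.8, 21.9]), np.float64(48.8)] [[697.4 207.5  66. ]]
or [248 147  19  56 871] [257.1 174. ] [array([257. , 174.5]), array([55., 18.]), np.float64(90.0)] [[587.1 211.4  66. ]]
or [ 385  168   27   55 1110] [398.1 193.9] [array([398.9, 194.9]), array([54.5, 24.7]), np.float64(84.3)] [[567.6  80.8  66. ]]
brass [255  13  36  41 620] [276.   28.8] [array([277.5,  28.3]), array([51.1, 16.6]), np.float64(49.1)] [[706.2 194.8  60. ]]
brass [235  29  42  47 885] [250.8  56.7] [array([249.1,  56.9]), array([56. , 21.5]), np.float64(47.2)] [[685.2 217.7  60. ]]
```

View pics/wknob2.png

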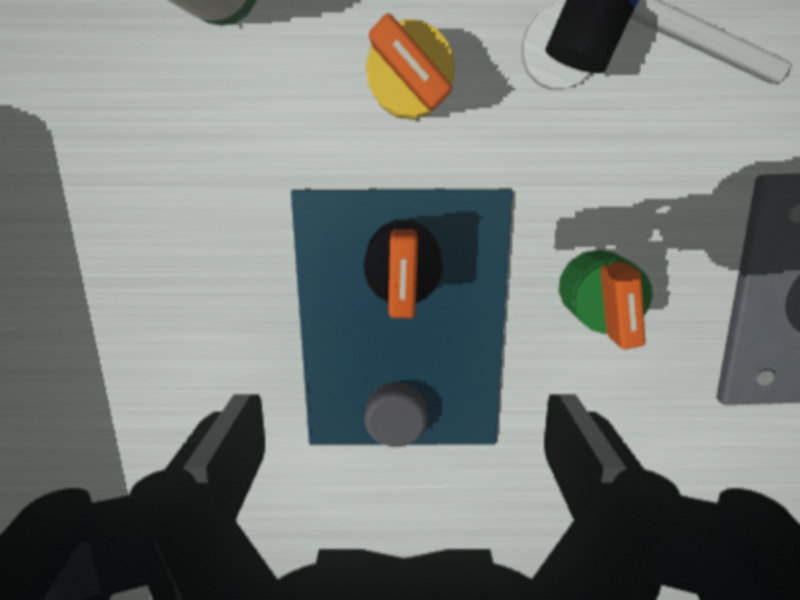

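The knob stands at (403,272) with its wing along the image's vertical. The white label centre is at (403,279) and the dust cap at (396,413), clear of the fingers.

Run:
```python
from h import *;import pickle
k=pickle.load(open('wknob2.pkl','rb'))
def toolrel(d,P): 
    s=d['s'];yaw=s['tool_rot'][2];v=P[:2]-s['eef_pos'][:2];c,n=np.cos(yaw),np.sin(yaw)
    return np.array([c*v[0]+n*v[1],n*v[0]-c*v[1]])
h=cv2.cvtColor(k['pixels'],cv2.COLOR_RGB2HSV);print('V col',h[143:207,254,2].tolist());
m=(h[140:210,240:275,1]<120)&(h[140:210,240:275,2]>110)
ys,xs=np.where(m);print('label',len(xs),xs.mean()+240,ys.min()+140,ys.max()+140)
for r in(152.5,203.5):print('edge',r,cast(k,[257,r],66)[0].round(1))
if len(xs):
    P=cast(k,[xs.mean()+240,ys.mean()+140],66)[0];print('label pt',P.round(1),toolrel(k,P))
for n in('wstud','wstud2'):
    d=pickle.load(open(n+'.pkl','rb'));g=cv2.cvtColor(d['pixels'],cv2.COLOR_RGB2HSV)[:,:,2]
    b=[x for x in blobs(d,(13,110,60),(25,255,255),60) if abs(cast(d,x[1],60)[0]-[556,-88,60]).max()<25][0]
    ys,xs=np.where(b[2]&(g>122));P=cast(d,[xs.mean(),ys.mean()],60)[0]
    (c,r)=cv2.minEnclosingCircle(np.c_[xs,ys].astype(np.float32));P2=cast(d,c,60)[0]
    print(n,P.round(1),P2.round(1),'rel',toolrel(d,P).round(1),r)
```

```text
V col [22, 21, 25, 53, 84, 92, 93, 105, 142, 165, 178, 195, 201, 200, 198, 198, 199, 198, 199, 199, 197, 197, 198, 198, 198, 198, 197, 196, 197, 196, 197, 197, 197, 196, 196, 196, 196, 194, 188, 188, 187, 191, 195, 195, 194, 193, 193, 194, 193, 193, 193, 192, 193, 193, 192, 192, 191, 193, 191, 172, 111, 72, 78, 79]
label 96 257.40625 166 191
edge 152.5 [607.1 211.4  66. ]
edge 203.5 [559.4 211.4  66. ]
label pt [583.9 211.   66. ] [ 6.2555516  -1.30690864]
wstud [555.8 -87.4  60. ] [556.  -87.1  60. ] rel [ 4.4 -2.8] 9.875711441040039
wstud2 [555.6 -87.   60. ] [555.8 -86.   60. ] rel [4.3 0.1] 10.978201866149902
```

>>> send_rows([
  {"ax":0,"ay":0,"az":0,"dx":0.62,"dy":-0.13,"dz":4,"hand":0},
  {"ax":0,"ay":0,"az":0,"dx":0.62,"dy":-0.13,"dz":8,"hand":0},
  {"ax":0,"ay":0,"az":0,"dx":0.62,"dy":-0.13,"dz":11,"hand":0},
  {"ax":0,"ay":0,"az":0,"dx":0.62,"dy":-0.13,"dz":13,"hand":0},
  {"ax":0,"ay":0,"az":0,"dx":0.62,"dy":-0.13,"dz":14.5,"hand":0},
  {"ax":0,"ay":0,"az":0,"dx":0.62,"dy":-0.13,"dz":15.1,"hand":0},
  {"ax":0,"ay":0,"az":0,"dx":0.62,"dy":-0.13,"dz":15.1,"hand":0},
])

```text
clock: 5.5
eef_pos: [584.9, 211.4, 44.9]
tool_rot: [3.141, 0.0, -0.0]
force: [0.4, -0.3, 1.0]
width: 85.3
gripper_force: 0.0
```

>>> send_rows([
  {"ax":0,"ay":0,"az":0,"dx":-0.05,"dy":0,"dz":0.15,"hand":0.4},
  {"ax":0,"ay":0,"az":0,"dx":-0.05,"dy":0,"dz":0.15,"hand":0.6},
  {"ax":0,"ay":0,"az":0,"dx":-0.05,"dy":0,"dz":0.15,"hand":0.75},
  {"ax":0,"ay":0,"az":0,"dx":-0.05,"dy":0,"dz":0.15,"hand":0.85},
  {"ax":0,"ay":0,"az":0,"dx":-0.05,"dy":0,"dz":0.15,"hand":1},
  {"ax":0,"ay":0,"az":0,"dx":-0.05,"dy":0,"dz":0.15,"hand":1},
  {"ax":0,"ay":0,"az":0,"dx":-0.05,"dy":0,"dz":0.15,"hand":1},
])

```text
clock: 6.2
eef_pos: [585.0, 211.8, 43.8]
tool_rot: [3.142, -0.001, -0.0]
force: [-0.7, -1.6, 3.9]
width: 14.6
gripper_force: 61.4
```

>>> send_rows([
  {"ax":0,"ay":0,"az":0,"dx":0,"dy":0,"dz":-2,"hand":1},
  {"ax":0,"ay":0,"az":0,"dx":0,"dy":0,"dz":-5,"hand":1},
  {"ax":0,"ay":0,"az":0,"dx":0,"dy":0,"dz":-9,"hand":1},
  {"ax":0,"ay":0,"az":-0.1,"dx":0,"dy":3,"dz":-12,"hand":1},
  {"ax":0,"ay":0,"az":-0.2,"dx":0,"dy":7,"dz":-12,"hand":1},
  {"ax":0,"ay":0,"az":-0.3,"dx":-0.5,"dy":11,"dz":-12,"hand":1},
  {"ax":0,"ay":0,"az":-0.4,"dx":-1,"dy":15,"dz":-12,"hand":1},
  {"ax":0,"ay":0,"az":-0.5,"dx":-1.5,"dy":19,"dz":-12,"hand":1},
  {"ax":0,"ay":0,"az":-0.6,"dx":-2,"dy":23,"dz":-12,"hand":1},
  {"ax":0,"ay":0,"az":-0.63,"dx":-2.84,"dy":26,"dz":-12,"hand":1},
])

```text
clock: 7.2
eef_pos: [555.6, -51.6, 162.7]
tool_rot: [3.141, 0.001, 0.63]
force: [0.3, -0.5, -0.3]
width: 15.0
gripper_force: 60.8
```

```bash
python3 snap.py wheld
```

```text
7.2 [555.6 -51.6 162.7] [3.1415e+00 1.3000e-03 6.2990e-01] [ 0.3 -0.5 -0.3] [ 0.52  0.69 -0.76  1.83  0.61  0.87 -1.48]
C [620.6  -4.1 305.8] [[0.589, -0.808, 0.001], [-0.769, -0.56, 0.31], [-0.25, -0.183, -0.951]] [312.04142085   0.         258.49610052]
or [ 112   59   44   68 1717] [133.9  92.7] [array([132.9,  93.6]), array([30.4, 66. ]), np.float64(17.4)] [[565.6  69.3  66. ]]
or [ 240  212   38  113 3399] [258.3 265.2] [array([258.5, 268. ]), array([ 37., 112.]), np.float64(0.0)] [[502.  -90.7  66. ]]
```

View pics/wheld.png

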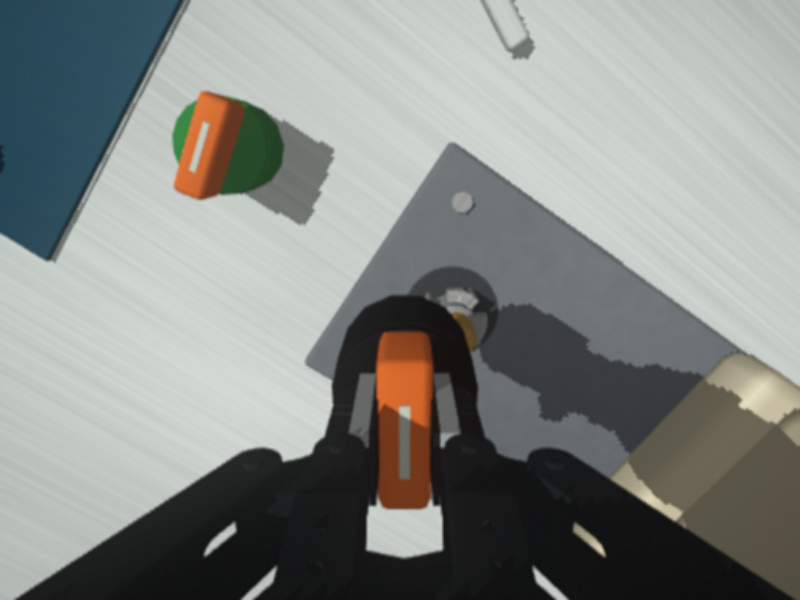

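The knob is held square: wing column 405, label centre about (405,442), skirt upright. The stud is visible beyond it at (460,320).

Run:
```python
from h import *;import pickle
d=pickle.load(open('wheld.pkl','rb'));s=d['s'];z=s['eef_pos'][2]-39.8+62
h=cv2.cvtColor(d['pixels'],cv2.COLOR_RGB2HSV);m=np.zeros(h.shape[:2],bool);w=(slice(250,315),slice(240,278));m[w]=(h[w][:,:,1]<110)&(h[w][:,:,2]>70)
n,l,st,c=cv2.connectedComponentsWithStats(np.uint8(m));i=1+st[1:,4].argmax();print(st[i],c[i])
u=st[i];p=[c[i][0],u[1]+u[3]/2-.5];y=s['tool_rot'][2]
for zz in(z,):
  a,b=cast(d,np.array([[p[0],u[1]-.5],[p[0],u[1]+u[3]-.5]]),zz);P=(a+b)/2
  v=P[:2]-s['eef_pos'][:2];cc,n_=np.cos(y),np.sin(y);print(np.linalg.norm(a-b),'knob in tool',(cc*v[0]+n_*v[1]).round(2),(n_*v[0]-cc*v[1]).round(2))
k=pickle.load(open('wknob2.pkl','rb'));a,b=cast(k,np.array([[257.4,165.5],[257.4,191.5]]),66);print('label len',np.linalg.norm(a-b),(a+b)/2)
```

```text
[255 260   8  47 297] [258.53198653 281.95622896]
24.542376849336975 knob in tool -1.59 -0.06
label len 24.351514215084805 [583.23780357 211.04345156  66.        ]
```

>>> send_rows([
  {"ax":0,"ay":0,"az":0,"dx":-1,"dy":1.5,"dz":0,"hand":1},
  {"ax":0,"ay":0,"az":0,"dx":-1.94,"dy":2.88,"dz":0,"hand":1},
  {"ax":0,"ay":0,"az":0,"dx":-1.94,"dy":2.88,"dz":1.5,"hand":1},
  {"ax":0,"ay":0,"az":0,"dx":-1.94,"dy":2.88,"dz":3,"hand":1},
  {"ax":0,"ay":0,"az":0,"dx":-1.94,"dy":2.88,"dz":4,"hand":1},
  {"ax":0,"ay":0,"az":0,"dx":-1.94,"dy":2.88,"dz":4.5,"hand":1},
  {"ax":0,"ay":0,"az":0,"dx":-1.94,"dy":2.88,"dz":4.5,"hand":1},
  {"ax":0,"ay":0,"az":0,"dx":-1.94,"dy":2.88,"dz":4.5,"hand":1},
  {"ax":0,"ay":0,"az":0,"dx":-1.94,"dy":2.88,"dz":4.5,"hand":1},
])

```text
clock: 8.15
eef_pos: [558.0, -82.6, 118.9]
tool_rot: [3.141, -0.001, 0.63]
force: [-0.0, -0.9, -0.8]
width: 14.7
gripper_force: 60.8
```

```bash
cat > st.py <<'E'
from cell import *
import numpy as np
s=read_state();y=s['tool_rot'][2];c,n=np.cos(y),np.sin(y)
print(s['clock'],s['eef_pos'].round(2),s['tool_rot'].round(4),s['force'].round(2),s['torque'].round(2),s['qpos'].round(2))
K=s['eef_pos'][:2]-1.5*np.array([c,n]);v=np.array([555.7,-87.2])-K
print('knob',K.round(2),'underside',(s['eef_pos'][2]-39.8-12).round(2),'to stud tool xy',(c*v[0]+n*v[1]).round(2),(n*v[0]-c*v[1]).round(2))
E
python3 st.py
```

```text
8.15 [557.98 -82.56 118.88] [ 3.141e+00 -9.000e-04  6.301e-01] [-0.03 -0.88 -0.78] [-0.04 -0.04 -0.  ] [ 0.54  0.75 -0.71  1.85  0.68  0.79 -1.48]
knob [556.76 -83.44] underside 67.08 to stud tool xy -3.07 2.41
```

>>> send_rows([
  {"ax":0,"ay":0,"az":0,"dx":-0.31,"dy":0.24,"dz":0.5,"hand":1},
  {"ax":0,"ay":0,"az":0,"dx":-0.31,"dy":0.24,"dz":1.5,"hand":1},
  {"ax":0,"ay":0,"az":0,"dx":-0.31,"dy":0.24,"dz":2.5,"hand":1},
  {"ax":0,"ay":0,"az":0,"dx":-0.31,"dy":0.24,"dz":3.3,"hand":1},
  {"ax":0,"ay":0,"az":0,"dx":-0.31,"dy":0.24,"dz":3.7,"hand":1},
  {"ax":0,"ay":0,"az":0,"dx":-0.31,"dy":0.24,"dz":3.9,"hand":1},
  {"ax":0,"ay":0,"az":0,"dx":-0.31,"dy":0.24,"dz":3.9,"hand":1},
  {"ax":0,"ay":0,"az":0,"dx":-0.31,"dy":0.24,"dz":3.9,"hand":1},
])

```text
clock: 8.95
eef_pos: [556.6, -86.5, 79.6]
tool_rot: [3.141, -0.0, 0.63]
force: [-0.2, -0.2, -1.5]
width: 14.6
gripper_force: 60.8
```

```bash
python3 st.py
```

```text
8.95 [556.62 -86.54  79.59] [ 3.1414e+00 -4.0000e-04  6.2990e-01] [-0.24 -0.19 -1.54] [ 0.03 -0.03  0.  ] [ 0.52  0.81 -0.67  1.88  0.74  0.72 -1.52]
knob [555.41 -87.43] underside 27.79 to stud tool xy 0.37 -0.01
```

>>> send_rows([
  {"ax":0,"ay":0,"az":0,"dx":0.03,"dy":0,"dz":0.15,"hand":1},
  {"ax":0,"ay":0,"az":0,"dx":0.03,"dy":0,"dz":0.3,"hand":1},
  {"ax":0,"ay":0,"az":0,"dx":0.03,"dy":0,"dz":0.4,"hand":1},
  {"ax":0,"ay":0,"az":0,"dx":0.03,"dy":0,"dz":0.5,"hand":1},
  {"ax":0,"ay":0,"az":0,"dx":0.03,"dy":0,"dz":0.5,"hand":1},
])

```text
clock: 9.45
eef_pos: [556.5, -86.5, 74.3]
tool_rot: [-3.141, 0.0, 0.63]
force: [-0.7, 0.7, -1.8]
width: 14.6
gripper_force: 60.8
```

```bash
python3 st.py
```

```text
9.45 [556.53 -86.55  74.26] [-3.1415e+00  2.0000e-04  6.2980e-01] [-0.7   0.73 -1.83] [-0.01 -0.04 -0.02] [ 0.51  0.81 -0.66  1.88  0.75  0.71 -1.53]
knob [555.31 -87.43] underside 22.46 to stud tool xy 0.45 0.04
```

>>> send_rows([
  {"ax":0,"ay":0,"az":0,"dx":0,"dy":0,"dz":0.2,"hand":1},
  {"ax":0,"ay":0,"az":0,"dx":0,"dy":0,"dz":0.35,"hand":1},
  {"ax":0,"ay":0,"az":0,"dx":0,"dy":0,"dz":0.5,"hand":1},
  {"ax":0,"ay":0,"az":0,"dx":0,"dy":0,"dz":0.55,"hand":1},
  {"ax":0,"ay":0,"az":0,"dx":0,"dy":0,"dz":0.55,"hand":1},
])

```text
clock: 9.95
eef_pos: [556.6, -86.5, 68.8]
tool_rot: [-3.142, 0.0, 0.63]
force: [-1.0, -0.3, -1.2]
width: 14.9
gripper_force: 60.9
```

```bash
python3 st.py
```

```text
9.95 [556.61 -86.5   68.85] [-3.1415e+00  1.0000e-04  6.2980e-01] [-1.01 -0.29 -1.18] [-0.03  0.   -0.05] [ 0.51  0.82 -0.65  1.88  0.75  0.7  -1.53]
knob [555.4  -87.38] underside 17.05 to stud tool xy 0.35 0.03
```

>>> send_rows([
  {"ax":0,"ay":0,"az":0,"dx":0,"dy":0,"dz":0.1,"hand":1},
  {"ax":0,"ay":0,"az":0,"dx":0,"dy":0,"dz":0.15,"hand":1},
  {"ax":0,"ay":0,"az":0,"dx":0,"dy":0,"dz":0.2,"hand":1},
  {"ax":0,"ay":0,"az":0,"dx":0,"dy":0,"dz":0.2,"hand":1},
])

```text
clock: 10.35
eef_pos: [556.8, -86.4, 67.7]
tool_rot: [3.141, -0.0, 0.63]
force: [-1.3, -0.2, 6.6]
width: 14.8
gripper_force: 62.0
```

```bash
python3 st.py
```

```text
10.35 [556.8  -86.45  67.67] [ 3.1409e+00 -1.0000e-04  6.2980e-01] [-1.32 -0.25  6.64] [0.02 0.5  0.02] [ 0.51  0.82 -0.65  1.88  0.76  0.7  -1.54]
knob [555.59 -87.33] underside 15.87 to stud tool xy 0.17 -0.04
```

>>> send_rows([
  {"ax":0,"ay":0,"az":0,"dx":0.01,"dy":0,"dz":0.02,"hand":1},
  {"ax":0,"ay":0,"az":-0.05,"dx":0.01,"dy":-0.01,"dz":0.02,"hand":1},
  {"ax":0,"ay":0,"az":-0.1,"dx":0.01,"dy":-0.015,"dz":0.02,"hand":1},
  {"ax":0,"ay":0,"az":-0.15,"dx":0.01,"dy":-0.02,"dz":0.02,"hand":1},
  {"ax":0,"ay":0,"az":-0.2,"dx":0.01,"dy":-0.03,"dz":0.02,"hand":1},
  {"ax":0,"ay":0,"az":-0.2,"dx":0.01,"dy":-0.03,"dz":0.02,"hand":1},
])

```text
clock: 10.95
eef_pos: [556.8, -86.1, 67.6]
tool_rot: [3.141, -0.0, 0.831]
force: [-2.3, 0.1, 8.2]
width: 14.9
gripper_force: 62.1
```

```bash
python3 st.py
```

```text
10.95 [556.76 -86.09  67.64] [ 3.1409e+00 -2.0000e-04  8.3080e-01] [-2.3   0.15  8.19] [-0.05  0.58  0.07] [ 0.54  0.84 -0.7   1.88  0.8   0.73 -1.37]
knob [555.75 -87.2 ] underside 15.84 to stud tool xy -0.03 -0.04
```

>>> send_rows([
  {"ax":0,"ay":0,"az":-0.05,"dx":0,"dy":-0.01,"dz":0.01,"hand":1},
  {"ax":0,"ay":0,"az":-0.1,"dx":0,"dy":-0.015,"dz":0.01,"hand":1},
  {"ax":0,"ay":0,"az":-0.15,"dx":0,"dy":-0.02,"dz":0.01,"hand":1},
  {"ax":0,"ay":0,"az":-0.2,"dx":0,"dy":-0.03,"dz":0.01,"hand":1},
  {"ax":0,"ay":0,"az":-0.2,"dx":0,"dy":-0.03,"dz":0.01,"hand":1},
])

```text
clock: 11.45
eef_pos: [556.4, -85.9, 67.3]
tool_rot: [3.141, -0.0, 1.031]
force: [-0.8, -0.5, 6.2]
width: 14.9
gripper_force: 61.9
```

```bash
python3 st.py
```

```text
11.45 [556.43 -85.88  67.33] [ 3.1411e+00 -1.0000e-04  1.0308e+00] [-0.84 -0.51  6.23] [-0.06  0.55  0.01] [ 0.56  0.85 -0.75  1.88  0.84  0.76 -1.21]
knob [555.66 -87.17] underside 15.53 to stud tool xy -0.0 0.05
```

>>> send_rows([
  {"ax":0,"ay":0,"az":-0.04,"dx":0,"dy":-0.01,"dz":0,"hand":1},
  {"ax":0,"ay":0,"az":-0.08,"dx":0,"dy":-0.01,"dz":0,"hand":1},
  {"ax":0,"ay":0,"az":-0.08,"dx":0,"dy":-0.01,"dz":0,"hand":1},
  {"ax":0,"ay":0,"az":-0.08,"dx":0,"dy":-0.01,"dz":0,"hand":1},
])

```text
clock: 11.85
eef_pos: [556.2, -86.1, 66.6]
tool_rot: [3.142, 0.0, 1.109]
force: [-0.6, -0.9, 1.1]
width: 14.9
gripper_force: 61.1
```

```bash
python3 st.py
```

```text
11.85 [556.19 -86.09  66.61] [3.1415e+00 2.0000e-04 1.1088e+00] [-0.63 -0.87  1.07] [-0.07  0.18 -0.02] [ 0.57  0.86 -0.77  1.88  0.86  0.77 -1.15]
knob [555.52 -87.44] underside 14.81 to stud tool xy 0.29 0.05
```

The press fell away and the knob has dropped below the ring, so that is the click. Pushing down now.

>>> send_rows([
  {"ax":0,"ay":0,"az":0,"dx":0.02,"dy":0,"dz":0.2,"hand":1},
  {"ax":0,"ay":0,"az":0,"dx":0.02,"dy":0,"dz":0.4,"hand":1},
  {"ax":0,"ay":0,"az":0,"dx":0.02,"dy":0,"dz":0.6,"hand":1},
  {"ax":0,"ay":0,"az":0,"dx":0.02,"dy":0,"dz":0.8,"hand":1},
  {"ax":0,"ay":0,"az":0,"dx":0.02,"dy":0,"dz":0.8,"hand":1},
])

```text
clock: 12.35
eef_pos: [556.2, -86.2, 58.3]
tool_rot: [-3.141, 0.001, 1.109]
force: [-2.0, -1.7, 3.9]
width: 14.6
gripper_force: 61.6
```

```bash
python3 st.py
```

```text
12.35 [556.15 -86.15  58.3 ] [-3.1414e+00  7.0000e-04  1.1094e+00] [-2.   -1.69  3.94] [-0.43  0.41  0.03] [ 0.57  0.87 -0.75  1.88  0.87  0.75 -1.16]
knob [555.48 -87.5 ] underside 6.5 to stud tool xy 0.36 0.06
```

>>> send_rows([
  {"ax":0,"ay":0,"az":0,"dx":0.02,"dy":0,"dz":0.2,"hand":1},
  {"ax":0,"ay":0,"az":0,"dx":0.02,"dy":0,"dz":0.4,"hand":1},
  {"ax":0,"ay":0,"az":0,"dx":0.02,"dy":0,"dz":0.45,"hand":1},
  {"ax":0,"ay":0,"az":0,"dx":0.02,"dy":0,"dz":0.45,"hand":1},
])

```text
clock: 12.75
eef_pos: [556.3, -86.1, 54.2]
tool_rot: [3.141, 0.001, 1.109]
force: [-1.8, -2.3, 6.6]
width: 14.9
gripper_force: 61.9
```

```bash
python3 st.py
```

```text
12.75 [556.26 -86.09  54.18] [3.1415e+00 1.0000e-03 1.1093e+00] [-1.79 -2.3   6.59] [-0.55  0.54 -0.05] [ 0.56  0.88 -0.75  1.89  0.88  0.75 -1.16]
knob [555.59 -87.43] underside 2.38 to stud tool xy 0.25 -0.0
```

>>> send_rows([
  {"ax":0,"ay":0,"az":0.06,"dx":0,"dy":0.01,"dz":0,"hand":1},
  {"ax":0,"ay":0,"az":0.12,"dx":0,"dy":0.02,"dz":0,"hand":1},
  {"ax":0,"ay":0,"az":0.18,"dx":0,"dy":0.03,"dz":0,"hand":1},
  {"ax":0,"ay":0,"az":0.24,"dx":0,"dy":0.035,"dz":0,"hand":1},
  {"ax":0,"ay":0,"az":0.3,"dx":0,"dy":0.045,"dz":0,"hand":1},
  {"ax":0,"ay":0,"az":0.36,"dx":-0.01,"dy":0.05,"dz":0,"hand":1},
  {"ax":0,"ay":0,"az":0.4,"dx":-0.01,"dy":0.06,"dz":0,"hand":1},
])

```text
clock: 13.45
eef_pos: [557.4, -86.6, 54.5]
tool_rot: [3.14, -0.0, 0.707]
force: [-1.5, -1.3, 6.7]
width: 14.9
gripper_force: 62.0
```

```bash
python3 st.py
```

```text
13.45 [557.43 -86.64  54.52] [ 3.14   -0.      0.7074] [-1.51 -1.3   6.66] [-0.61  0.42  0.02] [ 0.51  0.85 -0.65  1.89  0.8   0.69 -1.49]
knob [556.29 -87.61] underside 2.72 to stud tool xy -0.18 -0.7
```

>>> send_rows([
  {"ax":0,"ay":0,"az":0.05,"dx":0,"dy":-0.03,"dz":0,"hand":1},
  {"ax":0,"ay":0,"az":0.1,"dx":0,"dy":-0.03,"dz":0,"hand":1},
  {"ax":0,"ay":0,"az":0.15,"dx":0,"dy":-0.03,"dz":0,"hand":1},
  {"ax":0,"ay":0,"az":0.2,"dx":0,"dy":-0.03,"dz":0,"hand":1},
  {"ax":0,"ay":0,"az":0.25,"dx":0,"dy":-0.03,"dz":0,"hand":1},
  {"ax":0,"ay":0,"az":0.3,"dx":0,"dy":-0.03,"dz":0,"hand":1},
])

```text
clock: 14.05
eef_pos: [557.4, -86.5, 54.5]
tool_rot: [3.14, -0.001, 0.407]
force: [-1.7, -2.4, 6.2]
width: 14.5
gripper_force: 61.9
```

```bash
python3 st.py
```

```text
14.05 [557.38 -86.49  54.52] [ 3.140e+00 -8.000e-04  4.074e-01] [-1.68 -2.42  6.18] [-0.7   0.31  0.03] [ 0.47  0.83 -0.58  1.89  0.73  0.65 -1.73]
knob [556.   -87.09] underside 2.72 to stud tool xy -0.32 -0.01
```

>>> send_rows([
  {"ax":0,"ay":0,"az":0.04,"dx":0,"dy":0,"dz":0,"hand":1},
  {"ax":0,"ay":0,"az":0.08,"dx":0,"dy":0.01,"dz":0,"hand":1},
  {"ax":0,"ay":0,"az":0.12,"dx":0,"dy":0.01,"dz":0,"hand":1},
  {"ax":0,"ay":0,"az":0.16,"dx":0,"dy":0.02,"dz":0,"hand":1},
])

```text
clock: 14.45
eef_pos: [557.5, -87.0, 54.5]
tool_rot: [3.14, -0.001, 0.248]
force: [-1.5, -3.9, 6.8]
width: 14.8
gripper_force: 61.9
```

```bash
python3 st.py
```

```text
14.45 [557.45 -86.96  54.49] [ 3.1397e+00 -9.0000e-04  2.4820e-01] [-1.5  -3.87  6.83] [-0.84  0.37  0.19] [ 0.44  0.82 -0.54  1.89  0.69  0.63 -1.85]
knob [556.   -87.33] underside 2.69 to stud tool xy -0.26 -0.2
```

>>> send_rows([
  {"ax":0,"ay":0,"az":0.03,"dx":0,"dy":-0.01,"dz":0,"hand":1},
  {"ax":0,"ay":0,"az":0.06,"dx":0,"dy":-0.01,"dz":0,"hand":1},
  {"ax":0,"ay":0,"az":0.06,"dx":0,"dy":-0.01,"dz":0,"hand":1},
])

```text
clock: 14.75
eef_pos: [557.1, -87.5, 54.5]
tool_rot: [3.139, -0.0, 0.19]
force: [-1.5, -4.5, 6.2]
width: 14.8
gripper_force: 62.1
```

```bash
python3 st.py
```

```text
14.75 [557.08 -87.48  54.47] [ 3.1387e+00 -1.0000e-04  1.9000e-01] [-1.45 -4.48  6.17] [-1.01  0.47  0.37] [ 0.43  0.81 -0.52  1.89  0.67  0.62 -1.9 ]
knob [555.61 -87.76] underside 2.67 to stud tool xy 0.2 -0.53
```

>>> send_rows([
  {"ax":0,"ay":0,"az":0.02,"dx":0,"dy":-0.03,"dz":0,"hand":1},
  {"ax":0,"ay":0,"az":0.03,"dx":0,"dy":-0.04,"dz":0,"hand":1},
  {"ax":0,"ay":0,"az":0.03,"dx":0,"dy":-0.04,"dz":0,"hand":1},
])

```text
clock: 15.05
eef_pos: [557.0, -87.5, 54.5]
tool_rot: [3.138, -0.0, 0.162]
force: [-2.2, -5.1, 7.9]
width: 14.7
gripper_force: 62.5
```

```bash
python3 st.py
```

```text
15.05 [557.03 -87.52  54.47] [ 3.1378e+00 -1.0000e-04  1.6210e-01] [-2.21 -5.13  7.93] [-1.26  0.4   0.87] [ 0.43  0.81 -0.51  1.89  0.67  0.62 -1.92]
knob [555.55 -87.76] underside 2.67 to stud tool xy 0.24 -0.53
```

It stopped: the twist rose sharply. I relieve the twist, then open the fingers in place.

>>> send_rows([
  {"ax":0,"ay":0,"az":-0.04,"dx":0,"dy":0,"dz":0,"hand":1},
  {"ax":0,"ay":0,"az":-0.04,"dx":0,"dy":0,"dz":0,"hand":1},
])

```text
clock: 15.25
eef_pos: [557.0, -87.5, 54.4]
tool_rot: [3.139, 0.0, 0.201]
force: [-1.0, -5.4, 6.4]
width: 14.5
gripper_force: 62.0
```

```bash
python3 st.py
```

```text
15.25 [556.99 -87.46  54.45] [3.1385e+00 1.0000e-04 2.0050e-01] [-0.99 -5.41  6.43] [-1.18  0.42  0.29] [ 0.43  0.81 -0.52  1.89  0.68  0.62 -1.89]
knob [555.52 -87.76] underside 2.65 to stud tool xy 0.29 -0.52
```

>>> send_rows([
  {"ax":0,"ay":0,"az":0,"dx":0,"dy":0,"dz":0,"hand":0.8},
  {"ax":0,"ay":0,"az":0,"dx":0,"dy":0,"dz":0,"hand":0.6},
  {"ax":0,"ay":0,"az":0,"dx":0,"dy":0,"dz":0,"hand":0.4},
  {"ax":0,"ay":0,"az":0,"dx":0,"dy":0,"dz":0,"hand":0.2},
  {"ax":0,"ay":0,"az":0,"dx":0,"dy":0,"dz":0,"hand":0.1},
  {"ax":0,"ay":0,"az":0,"dx":0,"dy":0,"dz":0,"hand":0.1},
  {"ax":0,"ay":0,"az":0,"dx":0,"dy":0,"dz":-3,"hand":0.1},
  {"ax":0,"ay":0,"az":0,"dx":0,"dy":0,"dz":-7,"hand":0.1},
  {"ax":0,"ay":0,"az":0,"dx":0,"dy":0,"dz":-12,"hand":0.1},
  {"ax":0,"ay":0,"az":0,"dx":0,"dy":0,"dz":-13.6,"hand":0.1},
])

```text
clock: 16.25
eef_pos: [559.2, -84.7, 194.7]
tool_rot: [3.14, -0.007, 0.2]
force: [0.8, 1.0, -0.6]
width: 76.9
gripper_force: 0.0
```

```bash
python3 snap.py wend
python3 - <<'E'
from cell import *;from h import *
s=get_image('scene');cv2.imwrite('pics/send.png',cv2.resize(s['pixels'][190:320,60:260,::-1],(800,520)))
E
```

```text
16.25 [559.2 -84.7 194.7] [ 3.1401 -0.0072  0.2002] [ 0.8  1.  -0.6] [ 0.53  0.63 -0.68  1.79  0.5   0.89 -1.74]
C [636.6 -68.2 338.5] [[0.198, -0.98, 0.002], [-0.934, -0.189, 0.302], [-0.296, -0.062, -0.953]] [312.04142085   0.         258.49610052]
or [  73  118   36   56 1375] [ 91.5 144.8] [array([ 90.9, 145.6]), array([55.7, 28.4]), np.float64(80.5)] [[566.3  66.2  66. ]]
or [251 161  19  58 914] [260.3 188.5] [array([260. , 189.5]), array([57., 18.]), np.float64(90.0)] [[556.3 -86.4  66. ]]
```

View pics/send.png

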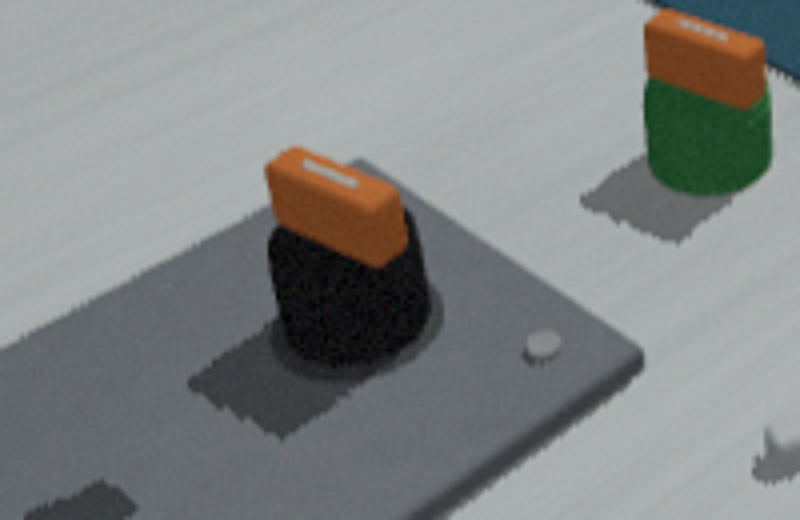

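The knob sits upright and low on the stud, with its skirt close to the dark disc at (345,340) and its label at (332,172). I check its height by triangulation before handing in.

Run:
```python
from cell import *;from h import *
w=get_image('wrist');s=get_image('scene')
def lab(d,x0,x1,y0,y1):
    h=cv2.cvtColor(d['pixels'],cv2.COLOR_RGB2HSV)[y0:y1,x0:x1];m=(h[:,:,1]<130)&(h[:,:,2]>105)
    n,l,st,c=cv2.connectedComponentsWithStats(np.uint8(m));i=1+st[1:,4].argmax();print(st[i]);return c[i]+[x0,y0]
a=lab(w,254,268,168,215);b=lab(s,132,152,228,240);print(a,b,tri(w,a,s,b).round(1),read_state()['force'].round(1))
```

```text
[  4  12   5  28 104]
[ 6  0 14  6 48]
[260.43269231 193.72115385] [146.39583333 229.60416667] [561.1 -83.8  87.3] [-0.3  0.2 -0.7]
```

The mask caught the table background in the scene image, so I redo it with the label position I read from the picture.

Run:
```python
from cell import *;from h import *
w=get_image('wrist');s=get_image('scene')
b=[60+330/4-.4,190+173/4-.4];print(tri(w,[260.4,193.7],s,b).round(1))
for z in(76.5,91):
    X=np.array([555.7,-87.2,z]);p=s['mtx']@(s['R']@X+s['t']);q=w['mtx']@(w['R']@X+w['t']);print(z,(p/p[2]).round(1),(q/q[2]).round(1))
print(b)
```

```text
[555.2 -86.5  80.2]
76.5 [141.9 235.4   1. ] [260.5 191.1   1. ]
91 [140.1 226.6   1. ] [260.6 196.5   1. ]
[142.1, 232.85]
```

```bash
python3 -c "
from cell import *
print(finish_job())"
```

```text
the job is handed in; nothing more can be done
None
```

The clamp knob is on the stud and held down by the thread. It clicked in on the backward turn, then turned forward about 53° to its stop at under 0.9 N m, and it stayed down when released. I handed the job in at about 16 s; the dust cap and model eye were not touched.

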